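# Hold the espresso lever at the pre-infusion marker

### The arm

A 7-joint arm with a two-finger parallel gripper is mounted at the origin on a cart in front of the work surface, level with it; the furniture and walls round the work are solid. World frame = base frame: x ahead of the robot, y to its left, z up, the work surface at z = 0. Lengths are in m, angles in rad, forces in N, time in s.
With the tool pointing down it reaches from about 0.425 to 1.025 m from the base axis. Payload 9.4 kg.
Tool frame: the origin (TCP) lies between the finger pads; the fingertips stand 17 mm ahead of it and the grasp point (between the pads) lies 2 mm behind it; z points along the fingers, y is the line along which they close (so a half turn about z gives the same grasp; the last joint's range is limited). The gripper opens to 85 mm and grips with 20 to 120 N. Pads are 22 mm wide; open, the fingers measure 114 mm over their backs; the gripper's body (76 mm by 85 mm) begins 54 mm behind the grasp point. The pads swing forward as they close: fully open they stand 13 mm farther back than shut.
Start: joints at [1.097, 0.599, -0.003, 1.599, 0.002, 0.943, -0.08], TCP at [0.28, -0.669, 0.248] pointing down, gripper open.
Joint ranges: [-2.57, 2.57], [-0.35, 1.97], [-1.29, 1.29], [0.11, 2.56], [-1.05, 4.19], [0.11, 1.86], [-2.63, 2.63]. Speed limits (rad/s): [2.22, 2.22, 3.01, 3.01, 3.14, 3.14, 3.14].

### API

Orientations are given as a unit quaternion [w, x, y, z].
In Python, from cell import bot gives the robot as it stands.
- The arm moves only by the shell command python3 -m inch 'ROWS' [FORCE]. ROWS is JSON, a list of rows, each a list of 3 entries, a list of its own where there are three numbers: the turn, a rotation vector about the tool's x, y, z in rad, then the shift along the tool's x, y, z in mm, then the opening, from 0 (shut) to 1 (fully open). A call has exactly 5 rows; each row shifts and turns the commanded pose from where the row before left it, along the tool's axes as they then stand; what a row does not reach is not made up. A row lasts 1/10 s, in which the tool goes at most 50 mm and 8.59 degrees, less where a joint would pass 70% of its speed; a pose out of reach is approached as far as the arm can. A call with a gripper value outside its range is refused whole. The fingers move at their own pace and stop on an object; FORCE is the grip in N (left out, the last holds). Time passes only in rows, so rows that do not move let the fingers close, or fill a call up. It gives the time, the measured TCP pose, the force, the opening and the grip force at its end, in the units of the state.
- bot.sense(): the state, without advancing time (a new reading comes with each control period).
- bot.snapshot(name): name is "scene" or "top"; returns a dict with "color" (384x512x3 uint8, red, green, blue), "range_z" (384x512 float32, m along the optical axis (not along the pixel's ray), 0 where there is no reading), "fx", "fy", "cx", "cy" (pixels), "eye" and "rotation" of the camera in the world. Camera axes: x right, y up, looking along -z (the intrinsics and any distortion apply to the point x, -y, -z); pixel columns grow to the right and rows downward; lengths in m; the calibration is good to about 2 mm. A picture is of the moment at which its call begins.
- bot.close_job(): hands the job in; it is judged then, once.
The state is a dict: "clock": time; "qpos": joint angles; "joint_velocities": joint speeds; "joint_efforts": joint torques, N m; "tcp_pos": TCP position; "orientation": TCP orientation; "contact_force": force on the tool from outside, world axes, zero at the start; "ft_torque": the same for the moment, N m; "grip_width": finger opening in m; "grasp_force": force on a finger pad.
Only numpy, scipy, OpenCV 4.12 (cv2) and the standard library are available. Lean on these libraries where they do the work, as an engineer would, in place of code of your own. Each camera call takes 0.05 s, during which the arm holds its last target. There are 200 camera calls.

### The job

Get the espresso machine going: take the espresso cup that stands in front (not the one at the back by the wall), stand it upright on the machine's drip grid, centred under the spout, and let go of it. Only then pull the sprung lever out and down until its white pointer lies over the red marker on the curved scale, not well past it, and finish with the gripper still holding the lever there, since it springs back when let go. Do not shift the red marker, and leave the other things on the worktop where they stand.

Things in the scene. Friction and masses are not known exactly. Their poses are not given: they have to be found in the camera images.
- machine: steel lever espresso machine, fixed; base 260 (x) x 180 (y) x 35 mm high. Origin under the middle of its base on the worktop, x to its back, z up: its front, with the drip grid, faces its -x. Drip grid level, flush, no rim, x -120 to +5 mm, y +-75 mm, 35 mm up; behind it, from x = +8 mm, the boiler housing with a gauge, 227 mm high. The front and left of the grid are open to bring the cup in
- cup_spot (a point): point on the drip grid, 35 mm above the worktop, straight under the spout: x = -55, y = 0 mm in the machine; same axes as the machine
- spout (a point): mouth of the spout (9 mm radius), 70 mm above the grid over cup_spot; above it hang the basket holder and group, up to 34 mm in radius, 85 to 159 mm above the grid. A gripper that holds the cup by its handle clears them if tilted 25 to 40 degrees, its body leaning away from the group, best to the front left
- holder_tip (a point): end of the basket holder's black handle (26 mm thick, 99 mm above the grid), which sticks out to the right (-y) and a little forward of the group, 144 mm from its axis. Behind it a thin steam pipe comes down at the right of the grid
- lever_pivot (a point): lever's hinge point: on the group's axis, 208 mm above the worktop; hinge axis along the machine's y
- lever (a joint): angle of the lever, rad: 0 = at rest against its upper stop, leaning 30 degrees from upright towards the machine's front (-x); grows as it is pulled out to the front and down; 1.25 = lower stop, about 12 degrees below level. A spring drives it back to 0: about 4 N at the grip at the start, 6 to 11 N at the marker
- lever_grip (a point): middle of the lever's dark wooden handle, 125 mm from the pivot; handle round, 25 mm thick here (20 to 29), from 83 to 160 mm from the pivot, in the machine's plane y = 0; steel bar 12 mm square between it and the pivot. It swings with the lever on a circle about lever_pivot and can be pinched across the machine's y from above
- pointer (a point): white pointer bar of the lever where it passes over the scale: 82 mm from the hinge axis, 34 mm to the right (-y) of the lever's middle
- marker_mid (a point): middle of the red marker clip, 16 mm long, on the rim of the black curved scale right of the lever (rim radius 75 mm about the hinge axis, clip and scale at y = -24 to -53 mm in the machine); same radius and y as the pointer, so the two points coincide when the pointer is over the marker's middle
- marker (a joint): angle of the red marker on the scale, rad, counted like the lever's: the pointer is over the middle of the marker when joint lever = joint marker. Between 0.45 and 0.95; held by friction
- cup: white espresso cup, green inside, 60 mm across, 50 mm high, about 0.1 kg, on the worktop to the front left, nearest to the robot (a second one like it stands far back by the wall: not that one). Origin under it; z up; the handle points along its -y. The cup's round body is centred 13 mm to +y of the origin
- cup_centre (a point): centre of the cup's foot, on the axis of its round body (13 mm to +y of the cup's origin, at its underside)
- cup_handle (a point): in the cup's handle, 50 mm from the cup's axis, 34 mm above its underside; the handle is 13 mm thick (across the cup's x) for 25 to 44 mm to -y of the origin and 16 to 48 mm high, wider (30 mm) nearer the wall
- tea_box: red cardboard tea box 70 x 128 x 80 mm, at the right; bystander
- jam_jar: glass jam jar with white lid, 65 mm diameter, 94 mm high, left of the machine; bystander
- bean_tin: tin with golden rim, 57 mm diameter, 72 mm high, at the right; bystander
- teaspoon: steel teaspoon 132 mm long lying at the left; bystander
- salt_shaker: white shaker with steel cap, 41 mm wide, 85 mm high, left of the machine's back; bystander
Not all that is in view belongs to the job. What is shaped like the cup but black or purple is not meant.

How it is judged:
On the way, in this order (a step that is already met when the one before it is completed fails the run):
1. the cup stands upright on the drip grid under the spout, let go, the lever still up (horizontal distance between cup_centre and cup_spot below 0.014 m and z of cup_centre in the frame of cup_spot between -0.005 and 0.005 m and angle between cup's own z axis and vertical below 0.1 rad and contact force between cup and the fingers below 0.1 N and linear speed of cup below 0.02 m/s and value of joint lever below 0.3 rad), for 0.2 s.
2. the lever's pointer is over the red marker (distance between pointer and marker_mid below 0.008 m), for 0.3 s.
At the end, for the whole second after the job is handed in: The gripper holds the lever with its pointer over the red marker (within 8 mm of its middle, the marker's half length), the fingers bearing on the lever with more than 2 N; the cup stands upright on the drip grid, its axis within 14 mm of the spout's, untouched by the robot (distance between pointer and marker_mid below 0.008 m and contact force between the fingers and lever above 2 N and horizontal distance between cup_centre and cup_spot below 0.014 m and z of cup_centre in the frame of cup_spot between -0.005 and 0.005 m and angle between cup's own z axis and vertical below 0.1 rad and contact force between cup and the arm below 0.1 N and contact force between cup and the fingers below 0.1 N); the arm keeps its last pose, push and grip.
It fails at once if the lever pulled (more than 0.3 rad) while the cup is not under the spout (value of joint lever above 0.3 rad and horizontal distance between cup_centre and cup_spot above 0.02 m).
It fails at once if the lever pulled well past the marker (pointer more than 20 mm beyond its middle) (x of pointer in the frame of marker_mid below -0.016 m).
It fails at once if the red marker shifted (more than 8 mm) (distance of marker_mid from where it was at the start of the episode above 0.008 m).
It fails at once if the cup knocked over (angle between cup's own z axis and vertical above 0.8 rad).
It fails at once if a bystander moved (more than 30 mm) (distance of any of jam_jar, salt_shaker, tea_box, bean_tin, teaspoon from where it was at the start of the episode above 0.03 m).
It also fails if it takes over 66 s, if anything falls off the work surface, if the arm or the gripper's body presses on something with over 40 N, if the wrist force passes 120 N, or if a joint passes its speed limit or range.

## Working session

There is one attempt and no reset: what is moved stays moved. The work goes in short steps, Python scripts to look and compute and a shell command to move; the robot and the scene stay as the last step left them, time stands still between calls to the robot, and variables do not carry over. Pictures are saved under pics/ and viewed, at most 13 in all, crops included, and the job is handed in when it is done.

```bash
ls; mkdir -p pics
cat > h.py <<'E'
import numpy as np, cv2
from cell import bot
from scipy.spatial.transform import Rotation as R
def snap(n):
    s=bot.snapshot(n); return s
def cloud(s):
    z=s['range_z']; h,w=z.shape
    u,v=np.meshgrid(np.arange(w),np.arange(h))
    p=np.stack([(u-s['cx'])/s['fx']*z,-(v-s['cy'])/s['fy']*z,-z],-1)
    P=p@np.array(s['rotation']).T+np.array(s['eye']); P[z==0]=np.nan
    return P
def rot(o): o=np.array(o); return R.from_quat(o[[1,2,3,0]])
E
python3 - <<'E'
from h import *
for n in ("scene","top"):
    s=snap(n); cv2.imwrite(f'pics/{n}0.png',s['color'][...,::-1]); np.savez(f'{n}0.npz',**s)
    print(n,{k:v for k,v in s.items() if k not in('color','range_z')})
print(bot.sense())
E
```

```text
pics
scene {'fx': 461.1497914870659, 'fy': 461.1497914870659, 'cx': 259.68556031328444, 'cy': 193.25854377890656, 'eye': array([-0.18394253,  0.80023102,  1.24366537]), 'rotation': array([-0.31233459, -0.13713966,  0.38931927,  0.85561108])}
top {'fx': 487.03275167146654, 'fy': 487.03275167146654, 'cx': 255.719524865633, 'cy': 194.549729080192, 'eye': array([-0.60879168, -0.20203307,  1.72862328]), 'rotation': array([ 0.69159432,  0.23597597, -0.21834975, -0.64678901])}
{'clock': 0.1, 'qpos': array([ 1.09728493,  0.60002094, -0.0025753 ,  1.60006103,  0.0018076 ,
        0.94290889, -0.07981265]), 'joint_velocities': array([ 0.00011078, -0.00242924, -0.00062089, -0.00202543, -0.000471  ,
        0.0007014 , -0.00048501]), 'joint_efforts': array([ 4.68560305e-03, -7.77984309e+01,  1.56943884e+00, -2.58623815e+01,
        1.26185187e-02,  5.47347139e-03,  7.79231868e-05]), 'tcp_pos': array([ 0.28004679, -0.66828878,  0.24751633]), 'orientation': array([-6.70112477e-04,  9.80374274e-01,  1.97144098e-01, -1.95166150e-04]), 'contact_force': array([0.69776307, 0.9872012 , 0.12650596]), 'ft_torque': array([-0.0071367 ,  0.01099961,  0.04618605]), 'grasp_force': 0.0, 'grip_width': 0.08531088550317925}
```

View pics/scene0.png

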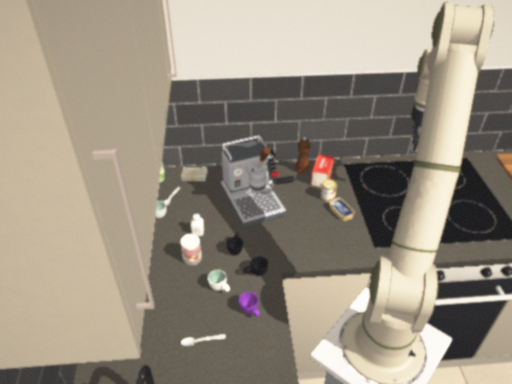

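View pics/top0.png

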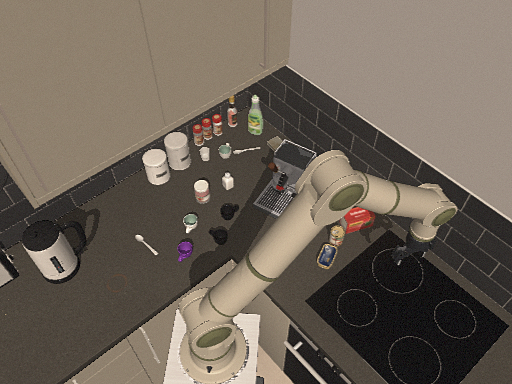

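Scene view: the espresso machine is at (253,180) and the white cup with green inside at (217,281), its handle to about (226,289). The purple cup at (249,302) and black cups at (234,244) and (258,266) are decoys. The top view shows the same cup at (190,222), with the arm partly covering the machine.

```bash
sed -i "s/np.array(s\['rotation'\]).T/rot(s['rotation']).as_matrix().T/" h.py
python3 - <<'E'
from h import *
for n,boxes in (("scene",{'cup':(200,262,236,298),'mach':(215,130,290,225)}),("top",{'cup':(178,208,204,236),'mach':(245,130,320,220)})):
    s=dict(np.load(n+'0.npz')); P=cloud(s); c=s['color'].astype(int)
    t=P[300:304,170:174].reshape(-1,3) if n=='scene' else P[260:264,100:104].reshape(-1,3)
    print(n,'table',np.nanmean(t,0))
    x0,y0,x1,y1=boxes['cup']; q=P[y0:y1,x0:x1].reshape(-1,3); cc=c[y0:y1,x0:x1].reshape(-1,3)
    m=(q[:,2]>0.012)&(cc.sum(1)>300); q=q[m]
    rim=q[q[:,2]>0.04]; print('cup n',len(q),q.min(0),q.max(0)); 
    (cx,cy),r=cv2.minEnclosingCircle(rim[:,:2].astype(np.float32)); print('rim',cx,cy,r,len(rim))
    far=q[np.hypot(q[:,0]-cx,q[:,1]-cy)>0.034]; print('far',far.round(3)[:20])
    x0,y0,x1,y1=boxes['mach']; q=P[y0:y1,x0:x1].reshape(-1,3)
    g=q[(abs(q[:,2]-0.035)<0.006)]; t=q[(abs(q[:,2]-0.227)<0.006)]
    for nm,a in (('grid',g),('top',t)):
        if len(a)>5: print(nm,len(a),a.min(0),a.max(0),cv2.minAreaRect(a[:,:2].astype(np.float32)*1000))
s=dict(np.load('scene0.npz'));a=s['color'][125:225,210:310,::-1]
b=s['color'][255:315,195:265,::-1]
a=cv2.resize(a,(500,500),interpolation=2); b=cv2.resize(b,(300,257),interpolation=2)
o=np.zeros((500,800,3),np.uint8);o[:,:500]=a;o[:257,500:]=b;cv2.imwrite('pics/crop1.png',o)
E
```

```text
scene table [ 5.94831445e-01  2.94904800e-01 -3.14088110e-04]
cup n 304 [0.46797142 0.1260215  0.01211101] [0.55639416 0.18750737 0.05532853]
rim 0.5125600099563599 0.1623762547969818 0.044116243720054626 121
far [[0.547 0.139 0.05 ]
 [0.544 0.137 0.051]
 [0.545 0.132 0.046]
 [0.537 0.135 0.054]
 [0.539 0.129 0.047]
 [0.551 0.149 0.051]
 [0.55  0.146 0.049]
 [0.548 0.143 0.048]
 [0.548 0.139 0.044]
 [0.547 0.135 0.041]
 [0.54  0.138 0.049]
 [0.538 0.135 0.048]
 [0.537 0.131 0.045]
 [0.534 0.129 0.046]
 [0.531 0.128 0.048]
 [0.527 0.127 0.05 ]
 [0.553 0.152 0.048]
 [0.551 0.149 0.046]
 [0.55  0.146 0.045]
 [0.552 0.14  0.038]]
grid 1314 [ 0.55391524 -0.55138317  0.02906845] [ 0.99096939 -0.09471402  0.0409875 ] ((731.0106811523438, -291.37200927734375), (325.6698303222656, 418.197021484375), 45.56138610839844)
top 146 [ 0.57128812 -0.34754006  0.22105691] [ 0.84207682 -0.17802919  0.23296404] ((702.482666015625, -229.70223999023438), (154.04148864746094, 256.4366455078125), 62.120975494384766)
top table [0.33212223 0.49382561 0.00053264]
cup n 152 [0.47224456 0.12852894 0.01205462] [0
[... 192 characters left out ...]
0.153 0.047]
 [0.558 0.149 0.046]
 [0.546 0.176 0.054]
 [0.55  0.173 0.048]
 [0.55  0.168 0.049]
 [0.554 0.161 0.043]
 [0.551 0.156 0.048]
 [0.556 0.153 0.042]
 [0.552 0.148 0.048]
 [0.55  0.143 0.051]
 [0.543 0.18  0.05 ]
 [0.55  0.178 0.04 ]
 [0.551 0.174 0.04 ]
 [0.551 0.169 0.04 ]
 [0.554 0.166 0.036]
 [0.555 0.162 0.035]]
grid 672 [ 0.57525991 -0.37747115  0.02907195] [ 1.09412249 -0.05785737  0.0409987 ] ((840.5714721679688, -233.48843383789062), (523.2206420898438, 304.04449462890625), 5.355865001678467)
top 107 [ 0.57070705 -0.35019207  0.2210448 ] [ 0.84880077 -0.17966118  0.23281939] ((705.52734375, -225.65914916992188), (158.60955810546875, 254.84312438964844), 59.883262634277344)
```

View pics/crop1.png

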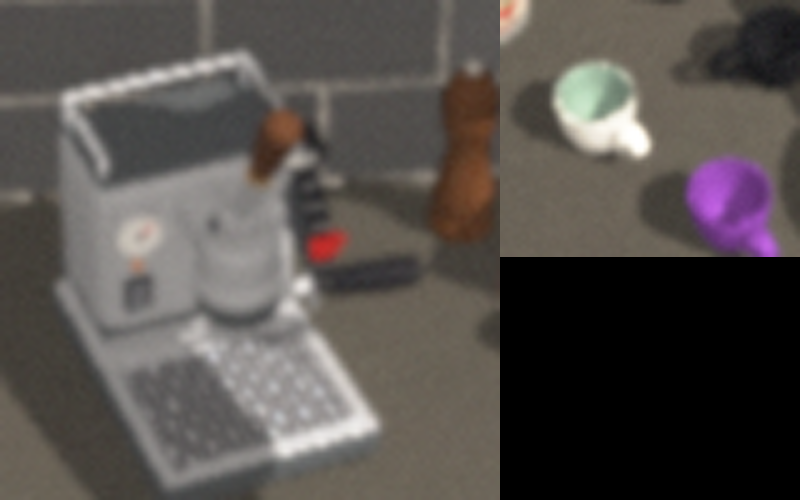

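Left crop: the machine faces down-right. The base's front corners are near crop (165,487) and (378,425), its back-left corner near (60,285). The lever's wooden handle is at (278,140) and the red marker at (327,247). Right crop: the cup's handle points to about (640,145).

```bash
cat >> h.py <<'E'
def cast(s,uv,z):
    uv=np.atleast_2d(np.asarray(uv,float))
    d=np.c_[(uv[:,0]-s['cx'])/s['fx'],-(uv[:,1]-s['cy'])/s['fy'],-np.ones(len(uv))]@rot(s['rotation']).as_matrix().T
    e=np.array(s['eye']); return e+d*((z-e[2])/d[:,2])[:,None]
def big(m):
    n,l,st,_=cv2.connectedComponentsWithStats(m.astype(np.uint8)); return l==1+np.argmax(st[1:,4])
E
python3 - <<'E'
from h import *
for n,cb,mb in (("scene",(200,262,238,298),(215,130,290,228)),("top",(178,208,204,236),(245,130,320,220))):
    s=dict(np.load(n+'0.npz')); P=cloud(s); c=s['color'].astype(int)
    x0,y0,x1,y1=cb; cc=np.zeros(c.shape[:2],bool); cc[y0:y1,x0:x1]=1
    g=big(cc&(c[...,1]-c[...,0]>12)&(c.sum(2)>200)); 
    w=big(cc&(c.sum(2)>(260 if n=='scene' else 230)))
    uv=np.argwhere(g)[:,::-1]; q=cast(s,uv,0.05)[:,:2]; (x,y),r=cv2.minEnclosingCircle(q.astype(np.float32)); print(n,'green',len(q),q.mean(0),(x,y),r)
    uv=np.argwhere(w)[:,::-1]; q=cast(s,uv,0.044)[:,:2]; d=np.hypot(*(q-[x,y]).T); f=q[d>np.sort(d)[-8]]; print('handle end',f.mean(0),d.max(), np.degrees(np.arctan2(*(f.mean(0)-[x,y])[::-1])))
    x0,y0,x1,y1=mb; cc[:]=0; cc[y0:y1,x0:x1]=1
    for nm,z,lo,hi in(('base',.035,.02,.05),('top',.227,.217,.237)):
        m=big(cc&(P[...,2]>lo)&(P[...,2]<hi)); uv=np.argwhere(m)[:,::-1]; q=cast(s,uv,z)[:,:2]*1000
        b=cv2.boxPoints(cv2.minAreaRect(q.astype(np.float32))); print(nm,len(q),cv2.minAreaRect(q.astype(np.float32)),b.round(0).tolist())
        hull=cv2.approxPolyDP(cv2.convexHull(q.astype(np.float32)),8,True)[:,0]; print(hull.round(0).tolist())
    m=big(cc&(c[...,0]-c[...,1]>90)&(c[...,2]<80)); print('red',np.argwhere(m).mean(0)[::-1],m.sum())
s=dict(np.load('scene0.npz'))
f=lambda x,y:(210+x/5-.4,125+y/5-.4)
print(cast(s,[f(165,487),f(378,425),f(58,287)],.035).round(3).tolist())
print('top',cast(s,[f(65,97),f(247,57),f(108,182)],.227).round(3).tolist())
E
```

```text
scene green 151 [0.52713055 0.15462267] (0.5272418856620789, 0.15409106016159058) 0.025441864505410194
handle end [0.44615504 0.14608345] 0.09667285115039946 -174.36013099195807
base 1487 ((703.1527709960938, -225.54061889648438), (182.91888427734375, 272.9520263671875), 62.587337493896484) [[540.0, -244.0], [782.0, -370.0], [866.0, -207.0], [624.0, -82.0]]
[[858.0, -222.0], [836.0, -192.0], [628.0, -86.0], [546.0, -232.0], [556.0, -252.0], [699.0, -325.0]]
top 93 ((769.5476684570312, -263.0245361328125), (156.05831909179688, 95.6015625), 62.73650360107422) [[691.0, -310.0], [776.0, -354.0], [848.0, -216.0], [763.0, -172.0]]
[[764.0, -172.0], [734.0, -332.0], [775.0, -350.0], [844.0, -220.0]]
red [274.64 173.8 ] 25
top green 71 [0.53164025 0.15629964] (0.5299263596534729, 0.1555412858724594) 0.023171963170170784
handle end [0.46763728 0.15928262] 0.06666887015839107 176.56271728882808
base 749 ((672.6610717773438, -189.67742919921875), (134.2617950439453, 176.6770782470703), 62.019142150878906) [[563.0, -208.0], [719.0, -290.0], [782.0, -172.0], [626.0, -89.0]]
[[780.0, -171.0], [625.0, -101.0], [569.0, -202.0], [685.0, -267.0]]
top 89 ((772.077392578125, -265.437255859375), (153.42578125, 94.55387115478516), 62.711700439453125) [[695.0, -312.0], [779.0, -355.0], [849.0, -219.0], [765.0, -176.0]]
[[846.0, -219.0], [763.0, -180.0], [700.0, -313.0], [780.0, -350.0]]
red [279.06666667 187.53333333] 15
[[0.637, -0.099, 0.035], [0.557, -0.255, 0.035], [0.857, -0.216, 0.035]]
top [[0.843, -0.222, 0.227], [0.772, -0.353, 0.227], [0.746, -0.164, 0.227]]
```

```bash
cat >> h.py <<'E'
import json
def pose(yaw_lean,tilt,ydir):
    """tool z points down, body leaning toward yaw_lean (deg) by tilt; tool y horizontal nearest ydir"""
    a=np.radians(yaw_lean);t=np.radians(tilt)
    z=np.array([-np.sin(t)*np.cos(a),-np.sin(t)*np.sin(a),-np.cos(t)])
    y=np.array([-np.sin(a),np.cos(a),0]); b=np.radians(ydir)
    if y@[np.cos(b),np.sin(b),0]<0:y=-y
    return np.c_[np.cross(y,z),y,z]
def plan(p1,R1,calls,o,p0=None,R0=None):
    st=bot.sense(); 
    if p0 is None: p0,R0=st['tcp_pos'],rot(st['orientation']).as_matrix()
    N=5*calls; w=R.from_matrix(R0.T@R1).as_rotvec()
    d=(np.array(p1)-p0)/N; M=R0.copy()
    print('per row mm',np.linalg.norm(d)*1e3,'deg',np.degrees(np.linalg.norm(w))/N)
    for k in range(calls):
        r=[]
        for i in range(5):
            r.append([(w/N).round(3).tolist(),(M.T@d*1e3).round(1).tolist(),o]); M=M@R.from_rotvec(w/N).as_matrix()
        print(json.dumps(r,separators=(',',':')))
def tri(s1,u1,s2,u2):
    a=cast(s1,u1,0)[0]-s1['eye'];b=cast(s2,u2,0)[0]-s2['eye'];a/=np.linalg.norm(a);b/=np.linalg.norm(b)
    t=np.linalg.lstsq(np.c_[a,-b],s2['eye']-s1['eye'],rcond=None)[0]
    p=s1['eye']+a*t[0];q=s2['eye']+b*t[1]; return (p+q)/2,np.linalg.norm(p-q)
E
python3 - <<'E'
from h import *
s=dict(np.load('scene0.npz'))
print('handle scene',cast(s,[(228.1,289.3)],.04),cast(s,[(217,277.8)],.05))
t=dict(np.load('top0.npz'))
a=t['color'][205:240,175:210,::-1];b=t['color'][130:220,245:335,::-1]
o=np.zeros((540,800,3),np.uint8);o[:260,:260]=cv2.resize(a,(260,260));o[:,260:]=cv2.resize(b,(540,540),interpolation=2);cv2.imwrite('pics/crop2.png',o)
# head start: waypoint A then B
p=bot.sense();R0=rot(p['orientation']).as_matrix()
RA=pose(180,0,0); a=np.radians(15);RA=np.c_[[np.sin(a),-np.cos(a),0],[np.cos(a),np.sin(a),0],[0,0,-1]]
plan([.44,-.25,.33],RA,2,1)
E
```

```text
handle scene [[0.46675234 0.1631399  0.04      ]] [[0.51993134 0.15812029 0.05      ]]Traceback (most recent call last):
  File "<stdin>", line 10, in <module>
  File "h.py", line 30, in plan
    N=5*calls; w=R.from_matrix(R0.T@R1).as_rotvec()
                 ~~~~~~~~~~~~~^^^^^^^^^
  File "scipy/spatial/transform/_rotation.pyx", line 1143, in scipy.spatial.transform._rotation.Rotation.from_matrix
ValueError: Non-positive determinant (left-handed or null coordinate frame) in rotation matrix 0: [[-1.34678276e-01  9.90889372e-01  1.18454306e-04]
 [ 9.90888443e-01  1.34677983e-01  1.39087378e-03]
 [-1.36224886e-03 -3.04695485e-04  9.99999026e-01]].
```

View pics/crop2.png

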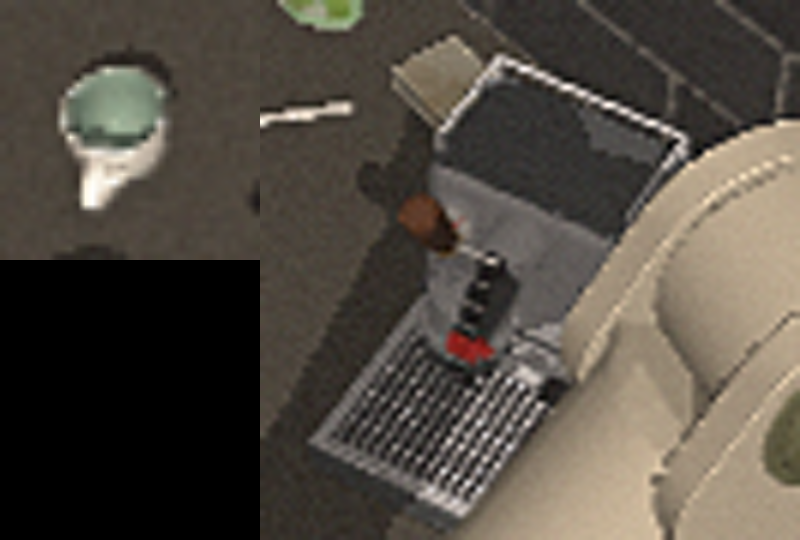

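Top crops: the machine's front base corners are at crop (313,440) and (462,515), and its top corners at (500,58), (688,138) and (440,135). The red marker is at (470,347). The cup rim centre is at (113,107), with the handle end at (90,203).

Run:
```python
from h import *
s=dict(np.load('scene0.npz'));t=dict(np.load('top0.npz'))
g=lambda x,y:(245+(x-260)/6-.4,130+y/6-.4); f=lambda x,y:(210+x/5-.4,125+y/5-.4)
k=lambda x,y:(175+x/7.43-.4,205+y/7.43-.4)
print('cup rim,handle end',cast(t,[k(113,107)],.05),cast(t,[k(90,203)],.04))
print('front',cast(t,[g(313,440),g(462,515)],.035).round(4).tolist())
print('top',cast(t,[g(500,58),g(688,138),g(440,135)],.227).round(4).tolist())
for n,a,b in(('FL',(163,478),(313,440)),('FR',(378,423),(462,515)),('topBL',(65,97),(440,135)),('marker',(327,247),(470,347)),('brown mid',(278,140),(430,225))):
    print(n,tri(s,f(*a),t,g(*b)))
p=bot.sense();a=np.radians(15);RA=np.c_[[-np.sin(a),np.cos(a),0],[np.cos(a),np.sin(a),0],[0,0,-1]]
RA[:,0]=np.cross(RA[:,1],RA[:,2])
plan([.44,-.25,.33],RA,2,1)
```

```text
cup rim,handle end [[0.52944145 0.15749207 0.05      ]] [[0.47111289 0.16266643 0.04      ]]
front [[0.6414, -0.1014, 0.035], [0.5825, -0.2113, 0.035]]
top [[0.8447, -0.2213, 0.227], [0.7766, -0.3538, 0.227], [0.7682, -0.1822, 0.227]]
FL (array([ 0.64016592, -0.10168755,  0.03871826]), np.float64(0.00235394605210016))
FR (array([ 0.53201039, -0.21026582,  0.09314912]), np.float64(0.015796808727610804))
topBL (array([ 0.78046307, -0.18051595,  0.25206381]), np.float64(0.052035634131103174))
marker (array([ 0.58013384, -0.21003478,  0.22675324]), np.float64(0.0033208814021754773))
brown mid (array([ 0.60145888, -0.18055014,  0.32436841]), np.float64(0.0002321360208717667))
per row mm 45.53614905315578 deg 8.22600200688805
[[[-0.0,-0.0,-0.144],[30.9,-32.4,-8.2],1],[[-0.0,-0.0,-0.144],[35.2,-27.6,-8.2],1],[[-0.0,-0.0,-0.144],[38.8,-22.3,-8.2],1],[[-0.0,-0.0,-0.144],[41.6,-16.5,-8.2],1],[[-0.0,-0.0,-0.144],[43.6,-10.4,-8.2],1]]
[[[-0.0,-0.0,-0.144],[44.6,-4.1,-8.2],1],[[-0.0,-0.0,-0.144],[44.7,2.4,-8.2],1],[[-0.0,-0.0,-0.144],[43.9,8.7,-8.2],1],[[-0.0,-0.0,-0.144],[42.2,14.9,-8.2],1],[[-0.0,-0.0,-0.144],[39.7,20.8,-8.2],1]]
```

```bash
python3 -m inch '[[[0,0,-0.144],[31,-32,-8],1],[[0,0,-0.144],[35,-28,-8],1],[[0,0,-0.144],[39,-22,-8],1],[[0,0,-0.144],[42,-17,-8],1],[[0,0,-0.144],[44,-10,-8],0.5]]'
python3 -m inch '[[[0,0,-0.144],[45,-4,-8],0.5],[[0,0,-0.144],[45,2,-8],0.5],[[0,0,-0.144],[44,9,-8],0.5],[[0,0,-0.144],[42,15,-8],0.5],[[0,0,-0.144],[40,21,-8],0.5]]'
python3 - <<'E'
from h import *
s=dict(np.load('scene0.npz'))
print('purple',cast(s,[(249,302)],.03),'black',cast(s,[(258,266),(234,244)],.03), 'jar',cast(s,[(191,250)],.05))
print(bot.sense()['qpos'])
plan([.435,.168,.15],pose(173.5,28,83.5),3,.5)
E
```

```text
clock: 0.6
tcp_pos: [0.3608, -0.4571, 0.2883]
orientation: [-0.0, 0.847, 0.532, -0.0]
contact_force: [1.2, -0.6, 0.6]
grip_width: 0.0733
grasp_force: 0.0
clock: 1.1
tcp_pos: [0.4406, -0.247, 0.3285]
orientation: [-0.0, 0.605, 0.796, -0.0]
contact_force: [1.3, -0.4, -0.3]
grip_width: 0.043
grasp_force: 0.0
purple [[0.38870128 0.15133594 0.03      ]] black [[ 4.60762570e-01  2.15937916e-02  3.00000000e-02]
 [ 5.90154450e-01 -1.33983064e-04  3.00000000e-02]] jar [[0.67129335 0.12924292 0.05      ]]
[ 0.77954021  0.2737048  -0.47988195  1.97501544  0.15680166  0.92867053
  0.49226084]
per row mm 30.122319229966113 deg 4.855721518638856
[[[-0.019,-0.029,-0.077],[26.8,7.1,11.9],0.5],[[-0.019,-0.029,-0.077],[26.5,8.9,11.3],0.5],[[-0.019,-0.029,-0.077],[26.0,10.7,10.7],0.5],[[-0.019,-0.029,-0.077],[25.4,12.5,10.2],0.5],[[-0.019,-0.029,-0.077],[24.7,14.3,9.8],0.5]]
[[[-0.019,-0.029,-0.077],[23.8,16.0,9.4],0.5],[[-0.019,-0.029,-0.077],[22.7,17.6,9.0],0.5],[[-0.019,-0.029,-0.077],[21.6,19.1,8.7],0.5],[[-0.019,-0.029,-0.077],[20.3,20.6,8.5],0.5],[[-0.019,-0.029,-0.077],[18.9,21.9,8.4],0.5]]
[[[-0.019,-0.029,-0.077],[17.4,23.2,8.3],0.5],[[-0.019,-0.029,-0.077],[15.8,24.3,8.3],0.5],[[-0.019,-0.029,-0.077],[14.1,25.3,8.3],0.5],[[-0.019,-0.029,-0.077],[12.3,26.2,8.4],0.5],[[-0.019,-0.029,-0.077],[10.5,26.9,8.6],0.5]]
```

```bash
python3 -m inch '[[[-0.019,-0.029,-0.077],[27,7,12],0.5],[[-0.019,-0.029,-0.077],[26,9,11],0.5],[[-0.019,-0.029,-0.077],[26,11,11],0.5],[[-0.019,-0.029,-0.077],[25,12,10],0.5],[[-0.019,-0.029,-0.077],[25,14,10],0.5]]' >/dev/null
python3 -m inch '[[[-0.019,-0.029,-0.077],[24,16,9],0.5],[[-0.019,-0.029,-0.077],[23,18,9],0.5],[[-0.019,-0.029,-0.077],[22,19,9],0.5],[[-0.019,-0.029,-0.077],[20,21,8],0.5],[[-0.019,-0.029,-0.077],[19,22,8],0.5]]' >/dev/null
python3 -m inch '[[[-0.019,-0.029,-0.077],[17,23,8],0.5],[[-0.019,-0.029,-0.077],[16,24,8],0.5],[[-0.019,-0.029,-0.077],[14,25,8],0.5],[[-0.019,-0.029,-0.077],[12,26,8],0.5],[[-0.019,-0.029,-0.077],[10,27,9],0.5]]'
python3 - <<'E'
from h import *
t=snap('top');s=snap('scene');np.savez('top1.npz',**t);np.savez('scene1.npz',**s)
a=cv2.resize(t['color'][130:225,245:335,::-1],(450,475),interpolation=2);b=cv2.resize(s['color'][250:320,190:260,::-1],(350,350),interpolation=2)
o=np.zeros((475,800,3),np.uint8);o[:,:450]=a;o[:350,450:]=b;cv2.imwrite('pics/c3.png',o)
print(bot.sense()['qpos'])
E
```

```text
clock: 2.6
tcp_pos: [0.4384, 0.1671, 0.1503]
orientation: [0.243, 0.059, 0.968, -0.017]
contact_force: [0.6, -0.0, 0.0]
grip_width: 0.0431
grasp_force: 0.0
[-0.36479031  0.49608443 -0.50906435  2.53218674  1.8116973   0.63450677
 -1.09077469]
```

View pics/c3.png

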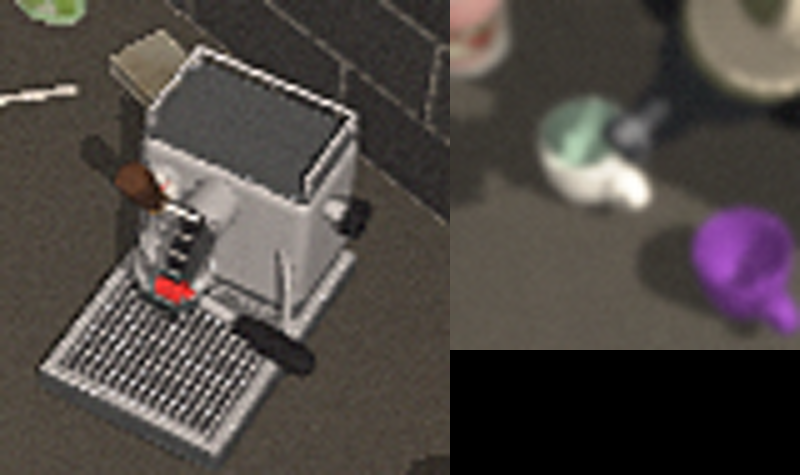

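The top view is now unobstructed. The base corners are at crop (43,368) front-left, (212,447) front-right and (353,255) back-right, with the marker at (173,290). The right crop shows the finger over the cup rim, next to the handle (630,185).

Run:
```python
from h import *
t=dict(np.load('top1.npz'));s=dict(np.load('scene1.npz'))
g=lambda x,y:(245+x/5-.4,130+y/5-.4)
q=cast(t,[g(43,368),g(212,447),g(353,255)],.035);print(q.round(4).tolist())
fl,fr,br=q[:,:2]; y=(fl-fr);print('w',np.linalg.norm(y),'len',np.linalg.norm(br-fr),'yaw',np.degrees(np.arctan2(*y[::-1]))-90,np.degrees(np.arctan2(*(br-fr)[::-1])))
a=np.radians(-27.3);X=np.array([np.cos(a),np.sin(a)]);Y=np.array([-X[1],X[0]])
print('org',(fl+fr)/2+.13*X, fl+.13*X-.09*Y)
# red marker
for S in(t,s):
    c=S['color'].astype(int);m=(c[...,0]-c[...,1]>90)&(c[...,2]<80);m[:,:230]=0;m[:130]=0;m[225:]=0;m[:,300:]=0;m=big(m);S['u']=np.argwhere(m).mean(0)[::-1];print(S['u'],m.sum())
print('marker',tri(t,t['u'],s,s['u']))
cup=np.array([.5285,.156]);h=np.radians(173.5);u=np.array([np.cos(h),np.sin(h)])
p=np.r_[cup+.054*u,.037]
plan(p,pose(173.5,28,83.5),1,.5)
st=bot.sense();p0=st['tcp_pos'];Rn=pose(173.5,28,83.5);print('to pre',(p-Rn[:,2]*.05-p0)*1e3, 'axis',Rn.T@(p-p0)*1e3, R.from_matrix(rot(st['orientation']).as_matrix().T@Rn).as_rotvec())
```

```text
[[0.64, -0.1005, 0.035], [0.5666, -0.2488, 0.035], [0.7838, -0.3687, 0.035]]
w 0.1653852739198722 len 0.2481066041293822 yaw -26.329872836710578 -28.91973503690987
org [ 0.71879531 -0.23427864] [ 0.71419422 -0.24014047]
[279.07692308 187.46153846] 26Traceback (most recent call last):
  File "<stdin>", line 10, in <module>
  File "h.py", line 18, in big
    n,l,st,_=cv2.connectedComponentsWithStats(m.astype(np.uint8)); return l==1+np.argmax(st[1:,4])
                                                                               ~~~~~~~~~^^^^^^^^^^
    return _wrapfunc(a, 'argmax', axis=axis, out=out, **kwds)
    return bound(*args, **kwds)
ValueError: attempt to get argmax of an empty sequence
```

Run:
```python
from h import *
t=dict(np.load('top1.npz'));s=dict(np.load('scene0.npz'))
print('marker',tri(t,(279.08,187.46),s,(274.64,173.8)))
cup=np.array([.5285,.156]);h=np.radians(173.5);u=np.array([np.cos(h),np.sin(h)])
p=np.r_[cup+.054*u,.037]
plan(p,pose(173.5,28,83.5),1,.5)
```

```text
marker (array([ 0.57963752, -0.2080266 ,  0.2283128 ]), np.float64(0.0017412666325711458))
per row mm 23.620972695132 deg 0.07750767958146527
[[[-0.001,0.0,-0.001],[3.9,-0.5,23.3],0.5],[[-0.001,0.0,-0.001],[3.9,-0.5,23.3],0.5],[[-0.001,0.0,-0.001],[3.9,-0.5,23.3],0.5],[[-0.001,0.0,-0.001],[3.9,-0.6,23.3],0.5],[[-0.001,0.0,-0.001],[3.9,-0.6,23.3],0.5]]
```

```bash
python3 -m inch '[[[0,0,0],[4,0,23],0.5],[[0,0,0],[4,0,23],0.5],[[0,0,0],[4,-1,23],0.5],[[0,0,0],[4,-1,23],0.5],[[0,0,0],[4,-1,24],0.5]]'
python3 -m inch '[[[0,0,0],[0,0,0],0.5],[[0,0,0],[0,0,0],0.5],[[0,0,0],[0,0,0],0.3],[[0,0,0],[0,0,0],0.3],[[0,0,0],[0,0,0],0.3]]' 30
python3 - <<'E'
from h import *
s=snap('scene');t=snap('top')
o=np.hstack([cv2.resize(s['color'][255:310,195:250,::-1],(400,400),interpolation=2),cv2.resize(t['color'][200:245,170:215,::-1],(400,400),interpolation=2)]);cv2.imwrite('pics/c4.png',o)
E
```

```text
clock: 3.2
tcp_pos: [0.4752, 0.1566, 0.0382]
orientation: [0.242, 0.061, 0.968, -0.018]
contact_force: [0.3, -1.0, -0.3]
grip_width: 0.0425
grasp_force: 0.0
clock: 3.7
tcp_pos: [0.475, 0.1577, 0.0401]
orientation: [0.243, 0.06, 0.968, -0.017]
contact_force: [0.0, -0.1, -0.0]
grip_width: 0.0254
grasp_force: 0.0
```

View pics/c4.png

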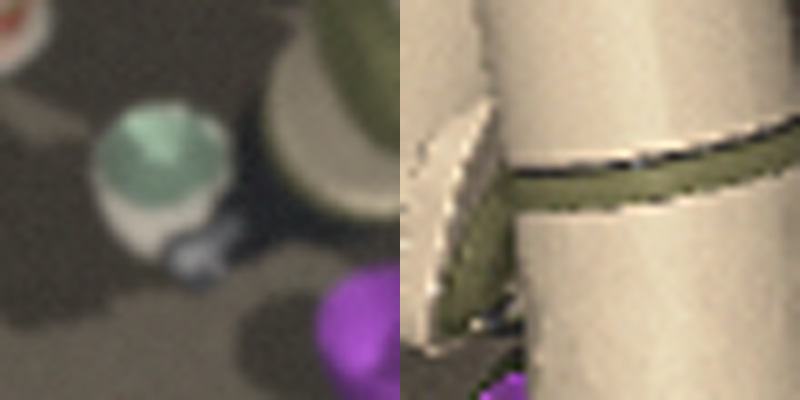

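The scene view shows the finger beside the handle at about (200,250), and the cup is unmoved. The top view is blocked by the arm. I'll shift 4 mm to +y and close.

```bash
python3 -m inch '[[[0,0,0],[0,4,2],0.3],[[0,0,0],[0,0,0],0.2],[[0,0,0],[0,0,0],0.1],[[0,0,0],[0,0,0],0],[[0,0,0],[0,0,0],0]]' 25
python3 -m inch '[[[0,0,0],[0,0,0],0],[[0,0,0],[0,0,0],0],[[0,0,0],[0,0,0],0],[[0,0,0],[0,0,0],0],[[0,0,0],[0,0,0],0]]' 45
python3 - <<'E'
from h import *
s=snap('scene');c=s['color'].astype(int)
m=np.zeros(c.shape[:2],bool);m[255:300,195:240]=1
g=big(m&(c[...,1]-c[...,0]>12)&(c.sum(2)>200));q=cast(s,np.argwhere(g)[:,::-1],.05)[:,:2];print(len(q),q.mean(0))
print(bot.sense()['qpos'])
E
```

```text
clock: 4.3
tcp_pos: [0.4763, 0.1614, 0.0371]
orientation: [0.242, 0.06, 0.968, -0.017]
contact_force: [0.9, 1.7, -0.0]
grip_width: 0.0117
grasp_force: 24.9
clock: 4.8
tcp_pos: [0.4762, 0.1613, 0.0371]
orientation: [0.242, 0.06, 0.968, -0.018]
contact_force: [-0.2, 0.9, 0.7]
grip_width: 0.011
grasp_force: 45.1
136 [0.52619915 0.15214921]
[-0.28576369  0.81531413 -0.54169901  2.52236495  2.12810768  0.86884003
 -1.33585016]
```

Run:
```python
from h import *
st=bot.sense();R0=rot(st['orientation']).as_matrix();p=st['tcp_pos']
print((R0.T@[0,0,12]).round(1), 'lean',np.degrees(np.arctan2(*(-R0[:2,2])[::-1])),'tilt',np.degrees(np.arccos(-R0[2,2])),'y',R0[:,1])
p0=p+[0,0,.06]
S=np.array([.6641,-.2112]);l=np.radians(115);L=np.array([np.cos(l),np.sin(l)])
tilt=np.degrees(np.arccos(-R0[2,2]))
plan(np.r_[S+.18*L,.15],pose(115,tilt,25),3,0,p0,R0)
```

```text
[ -5.7  -0.1 -10.6] lean 172.27711271424252 tilt 28.125966747187352 y [ 0.12570004  0.99205726 -0.00467972]
per row mm 16.20990190207642 deg 3.851953488599196
[[[0.031,0.0,0.059],[-9.7,-12.9,1.3],0],[[0.031,0.0,0.059],[-10.5,-12.3,1.7],0],[[0.031,0.0,0.059],[-11.2,-11.6,2.0],0],[[0.031,0.0,0.059],[-11.8,-10.8,2.4],0],[[0.031,0.0,0.059],[-12.4,-10.0,2.7],0]]
[[[0.031,0.0,0.059],[-13.0,-9.2,3.0],0],[[0.031,0.0,0.059],[-13.5,-8.3,3.3],0],[[0.031,0.0,0.059],[-14.0,-7.4,3.5],0],[[0.031,0.0,0.059],[-14.4,-6.4,3.7],0],[[0.031,0.0,0.059],[-14.8,-5.4,3.9],0]]
[[[0.031,0.0,0.059],[-15.1,-4.4,4.1],0],[[0.031,0.0,0.059],[-15.3,-3.4,4.2],0],[[0.031,0.0,0.059],[-15.5,-2.3,4.3],0],[[0.031,0.0,0.059],[-15.6,-1.3,4.3],0],[[0.031,0.0,0.059],[-15.6,-0.2,4.4],0]]
```

```bash
python3 -m inch '[[[0,0,0],[-3,0,-5],0],[[0,0,0],[-6,0,-11],0],[[0,0,0],[-6,0,-11],0],[[0,0,0],[-7,0,-13],0],[[0,0,0],[-7,0,-13],0]]'
python3 -m inch '[[[0.031,0,0.059],[-10,-13,1],0],[[0.031,0,0.059],[-10,-12,2],0],[[0.031,0,0.059],[-11,-12,2],0],[[0.031,0,0.059],[-12,-11,2],0],[[0.031,0,0.059],[-12,-10,3],0]]'
python3 -m inch '[[[0.031,0,0.059],[-13,-9,3],0],[[0.031,0,0.059],[-14,-8,3],0],[[0.031,0,0.059],[-14,-7,4],0],[[0.031,0,0.059],[-14,-6,4],0],[[0.031,0,0.059],[-15,-5,4],0]]' 
python3 -m inch '[[[0.031,0,0.059],[-15,-4,4],0],[[0.031,0,0.059],[-15,-3,4],0],[[0.031,0,0.059],[-15,-2,4],0],[[0.031,0,0.059],[-16,-1,4],0],[[0.031,0,0.059],[-16,0,4],0]]'
python3 - <<'E'
from h import *
st=bot.sense();R0=rot(st['orientation']).as_matrix();print(st['qpos'].round(2),'lean',np.degrees(np.arctan2(*(-R0[:2,2])[::-1])),'tilt',np.degrees(np.arccos(-R0[2,2])),'y',R0[:,1])
s=snap('scene');t=snap('top');np.savez('scene2.npz',**s);np.savez('top2.npz',**t)
o=np.hstack([cv2.resize(s['color'][140:260,190:310,::-1],(400,400),interpolation=2),cv2.resize(t['color'][130:250,200:320,::-1],(400,400),interpolation=2)]);cv2.imwrite('pics/c5.png',o)
E
```

```text
clock: 5.35
tcp_pos: [0.4763, 0.1611, 0.0981]
orientation: [0.242, 0.061, 0.968, -0.018]
contact_force: [-0.0, -0.7, -0.8]
grip_width: 0.0108
grasp_force: 44.7
clock: 5.85
tcp_pos: [0.5133, 0.0907, 0.1154]
orientation: [0.236, 0.222, 0.944, -0.057]
contact_force: [0.5, -1.4, -1.7]
grip_width: 0.0108
grasp_force: 44.7
clock: 6.35
tcp_pos: [0.5521, 0.0224, 0.1324]
orientation: [0.224, 0.376, 0.894, -0.094]
contact_force: [-0.8, -0.1, -1.2]
grip_width: 0.0112
grasp_force: 44.7
clock: 6.85
tcp_pos: [0.5907, -0.0456, 0.1512]
orientation: [0.206, 0.519, 0.819, -0.128]
contact_force: [0.1, -0.5, -2.2]
grip_width: 0.0108
grasp_force: 44.7
[-0.1   0.58 -0.25  2.14  1.12  0.7  -0.83] lean 115.70330127162245 tilt 28.099483309905782 y [0.90379172 0.42795906 0.00340174]
```

View pics/c5.png

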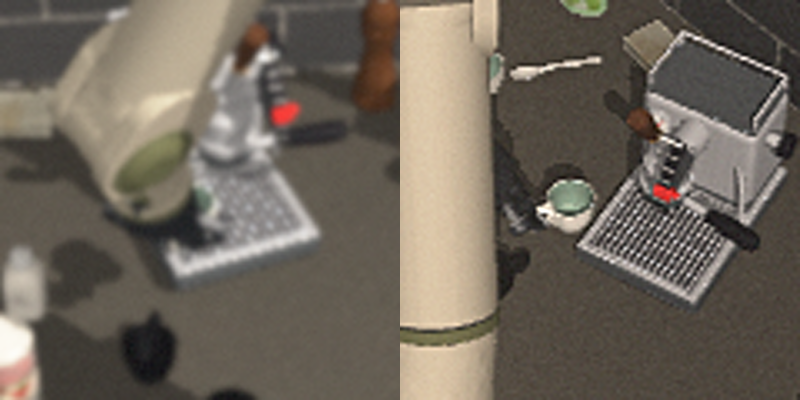

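The left crop shows the cup in the gripper next to the grid. The right crop (top view) shows the cup upright at (572,198), held by its handle, with the grid clear of it.

Run:
```python
from h import *
t=dict(np.load('top2.npz'));c=t['color'].astype(int)
m=np.zeros(c.shape[:2],bool);m[180:205,238:265]=1
g=big(m&(c[...,1]-c[...,0]>12)&(c.sum(2)>200));q=cast(t,np.argwhere(g)[:,::-1],.164)[:,:2];(x,y),r=cv2.minEnclosingCircle(q.astype(np.float32));print(len(q),q.mean(0),(x,y),r)
st=bot.sense();p=st['tcp_pos'];cup=(q.mean(0)+[x,y])/2;v=cup-p[:2];print('cup rel tcp',v,np.linalg.norm(v),np.degrees(np.arctan2(-v[1],-v[0])))
# grid pattern edges check: bright frame outline of base at top in this picture -> origin from front corners
g=lambda x,y:(200+(x-400)/3.333-.35,130+y/3.333-.35)
print(cast(t,[g(577,249),g(698,305),g(788,172)],.035).round(4).tolist())
R0=rot(st['orientation']).as_matrix()
S=np.array([.6641,-.2112]);l=np.radians(115.7);L=np.array([np.cos(l),np.sin(l)])
tgt=S-v
a=np.r_[tgt+.11*L,.084];b=np.r_[tgt,.082]
print('legs (tool axes mm)',(R0.T@(a-p)*1e3).round(1),(R0.T@(b-a)*1e3).round(1),tgt)
```

```text
71 [ 0.61917146 -0.09383514] (0.6189873218536377, -0.0941382572054863) 0.024581413716077805
cup rel tcp [ 0.027294   -0.04701615] 0.05436433366494374 120.13618682020189
[[0.6336, -0.0991, 0.035], [0.5561, -0.2577, 0.035], [0.7802, -0.3726, 0.035]]
legs (tool axes mm) [ 18.5 -10.5  66.7] [-96.    0.9  53.7] [ 0.636806   -0.16418385]
```

```bash
python3 -m inch '[[[0,0,0],[4,-2,13],0],[[0,0,0],[4,-2,13],0],[[0,0,0],[4,-2,13],0],[[0,0,0],[3,-2,14],0],[[0,0,0],[3,-2,14],0]]'
python3 -m inch '[[[0,0,0],[-10,0,6],0],[[0,0,0],[-10,0,6],0],[[0,0,0],[-10,0,6],0],[[0,0,0],[-10,0,5],0],[[0,0,0],[-10,0,5],0]]'
python3 -m inch '[[[0,0,0],[-10,0,6],0],[[0,0,0],[-10,0,6],0],[[0,0,0],[-10,0,5],0],[[0,0,0],[-8,0,5],0],[[0,0,0],[-8,0,4],0]]'
python3 - <<'E'
from h import *
st=bot.sense();p=st['tcp_pos'];R0=rot(st['orientation']).as_matrix();print((R0.T@(np.array([.6372,-.1637,.0721])-p)*1e3).round(1),p)
s=snap('scene');t=snap('top');np.savez('scene3.npz',**s);np.savez('top3.npz',**t)
o=np.hstack([cv2.resize(s['color'][145:225,220:300,::-1],(400,400),interpolation=2),cv2.resize(t['color'][145:225,240:320,::-1],(400,400),interpolation=2)]);cv2.imwrite('pics/c6.png',o)
E
```

```text
clock: 7.45
tcp_pos: [0.588, -0.0628, 0.0826]
orientation: [0.206, 0.517, 0.821, -0.128]
contact_force: [0.1, 0.4, -1.3]
grip_width: 0.011
grasp_force: 44.7
clock: 7.95
tcp_pos: [0.6142, -0.1165, 0.0828]
orientation: [0.207, 0.518, 0.82, -0.128]
contact_force: [-0.4, 0.5, -1.1]
grip_width: 0.0108
grasp_force: 44.7
clock: 8.45
tcp_pos: [0.6367, -0.1637, 0.0809]
orientation: [0.207, 0.518, 0.82, -0.129]
contact_force: [-1.2, -0.7, -0.6]
grip_width: 0.0111
grasp_force: 44.7
[4.  0.5 7.8] [ 0.63666999 -0.1637292   0.08085244]
```

View pics/c6.png

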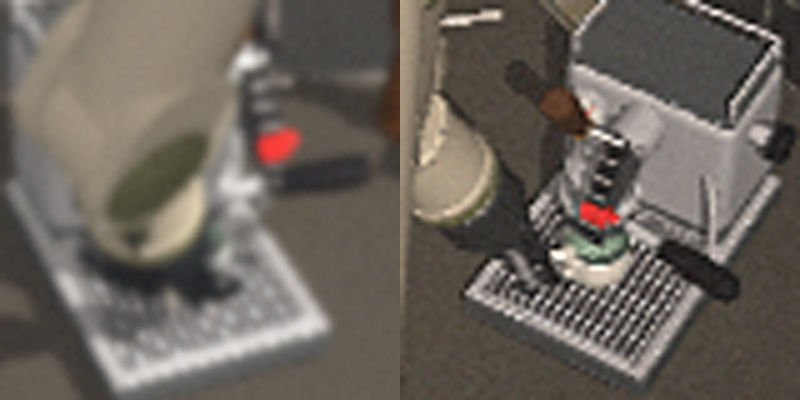

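The top crop shows the cup under the group with its front wall at (597,283) and the gripper to the front left, clear of the group. Next I'll lower it.

```bash
python3 -m inch '[[[0,0,0],[1,0,2],0],[[0,0,0],[1,0,2],0],[[0,0,0],[1,0,2],0],[[0,0,0],[0,0,1],0],[[0,0,0],[0,0,0],0]]'
python3 - <<'E'
from h import *
st=bot.sense();p=st['tcp_pos'];t=snap('top');np.savez('top4.npz',**t);c=t['color'].astype(int)
def proj(P):
    q=(P-t['eye'])@rot(t['rotation']).as_matrix();return np.c_[t['cx']+t['fx']*q[:,0]/-q[:,2],t['cy']-t['fy']*q[:,1]/-q[:,2]]
S=np.array([.663,-.211]);a=np.linspace(0,2*np.pi,60)
def ext(z,r):
    u=proj(np.c_[S[0]+r*np.cos(a),S[1]+r*np.sin(a),0*a+z]);return u.min(0),u.max(0)
zb=p[2]-.0371
print('exp rim ext',ext(zb+.05,.03))
m=np.zeros(c.shape[:2],bool);m[185:208,262:295]=1
w=m&(c.min(2)>150)&(c.max(2)-c.min(2)<60);P=cloud(t);w&=(P[...,2]>zb+.01)
for y in range(188,208):print(y,''.join('#' if c[y,x].min()>150 and True else ('g' if c[y,x,1]-c[y,x,0]>12 else '.') for x in range(262,295)))
E
```

```text
clock: 9.05
tcp_pos: [0.6366, -0.1633, 0.0731]
orientation: [0.206, 0.518, 0.82, -0.129]
contact_force: [0.2, 0.9, -0.8]
grip_width: 0.0112
grasp_force: 44.7
exp rim ext (array([272.31569361, 187.58057659]), array([286.39691452, 198.72288228]))
188 ...##....#................#......
189 ......#.................#........
190 .......................###.......
191 ............g...........####.....
192 ......#.....gg.......ggg..###....
193 ........#...gggg...g.gg.#..###...
194 ............gggggg.ggg....#......
195 ..........##.ggg#ggggg...........
196 ........####.g##g###.......#.....
197 ........####..ggg.....#......#...
198 ........######....gg.##..........
199 ..........#############..#.......
200 .............#########.....#.....
201 ............#########...#....#...
202 ............#..#####...........#.
203 ......................#..........
204 .....#.....#....#.......#.....#..
205 ....#..#..........#.......#......
206 ##.......#..........#....#..#..#.
207 #..#.......#..........#....#.....
```

```bash
python3 -m inch '[[[0,0,0],[0.5,0,0.9],0],[[0,0,0],[0,0,0],0],[[0,0,0],[0.5,0,0.9],0],[[0,0,0],[0,0,0],0],[[0,0,0],[0,0,0],0]]'
```

```text
clock: 9.6
tcp_pos: [0.6369, -0.1634, 0.072]
orientation: [0.207, 0.518, 0.82, -0.128]
contact_force: [-1.5, 2.3, 5.3]
grip_width: 0.0111
grasp_force: 45.5
```

```bash
python3 -m inch '[[[0,0,0],[0,0,0],0.2],[[0,0,0],[0,0,0],0.3],[[0,0,0],[0,0,0],0.4],[[0,0,0],[0,0,0],0.45],[[0,0,0],[0,0,0],0.45]]' 20
python3 -m inch '[[[0,0,0],[4,0,-6],0.45],[[0,0,0],[5,0,-8],0.45],[[0,0,0],[7,0,-13],0.45],[[0,0,0],[10,0,-18],0.45],[[0,0,0],[10,0,-18],0.45]]'
python3 - <<'E'
from h import *
st=bot.sense();R0=rot(st['orientation']).as_matrix();print(R0.round(2).tolist(),st['qpos'].round(2))
t=snap('top');np.savez('top5.npz',**t);s=snap('scene');np.savez('scene5.npz',**s);c=t['color'].astype(int)
for y in range(188,206):print(y,''.join('#' if c[y,x].min()>150 else ('g' if c[y,x,1]-c[y,x,0]>12 else '.') for x in range(262,295)))
E
```

```text
clock: 10.1
tcp_pos: [0.6367, -0.1635, 0.0712]
orientation: [0.207, 0.518, 0.82, -0.128]
contact_force: [-0.3, 0.2, -0.8]
grip_width: 0.0387
grasp_force: 0.0
clock: 10.6
tcp_pos: [0.6094, -0.1065, 0.1108]
orientation: [0.207, 0.518, 0.82, -0.128]
contact_force: [-0.9, 0.1, -0.1]
grip_width: 0.0388
grasp_force: 0.0
[[-0.38, 0.9, 0.21], [0.8, 0.43, -0.42], [-0.47, 0.0, -0.88]] [-0.03  0.65 -0.18  2.13  1.27  0.61 -0.88]
188 ...##....#.......................
189 ..##..#.................#........
190 ..##...................###.......
191 .##.#.......g...........####.....
192 ##....#.....gg........g#..###....
193 #.......#...ggg....gggg.#..###...
194 #...........ggggg..gg.g...#......
195 .#........##gggg##ggggg..........
196 ...#.....####g##g###.......#.....
197 #......#####..g#g..g..#......#...
198 ......########....g..##..........
199 .....##...#.###########..#.......
200 #....#######.#########.....#.....
201 ..#...###############...#....#...
202 ....#.......#..#####...........#.
203 ..................#...#..........
204 .....#.....#....#.......#.....#..
205 .......#..........#.......#......
```

Run:
```python
from h import *
st=bot.sense();R0=rot(st['orientation']).as_matrix();p=st['tcp_pos']
a=np.array([.575,-.04,.20]);b=np.array([.535,-.07,.42]);R1=pose(152.7,30,62.7)
plan(a,R0,1,.55);plan(b,R1,3,.55,a,R0)
g=np.array([.6064,-.1824,.316]);pre=g-.1*R1[:,2];print(pre);plan(pre,R1,1,.55,b,R1)
```

```text
per row mm 22.978187679222334 deg 0.0
[[[0.0,0.0,0.0],[4.6,-0.6,-22.5],0.55],[[0.0,0.0,0.0],[4.6,-0.6,-22.5],0.55],[[0.0,0.0,0.0],[4.6,-0.6,-22.5],0.55],[[0.0,0.0,0.0],[4.6,-0.6,-22.5],0.55],[[0.0,0.0,0.0],[4.6,-0.6,-22.5],0.55]]
per row mm 15.0406855635713 deg 2.4670896701891953
[[[-0.021,-0.002,-0.038],[-7.5,-3.2,-12.7],0.55],[[-0.021,-0.002,-0.038],[-7.4,-3.2,-12.7],0.55],[[-0.021,-0.002,-0.038],[-7.3,-3.2,-12.8],0.55],[[-0.021,-0.002,-0.038],[-7.2,-3.2,-12.8],0.55],[[-0.021,-0.002,-0.038],[-7.1,-3.2,-12.9],0.55]]
[[[-0.021,-0.002,-0.038],[-7.0,-3.2,-12.9],0.55],[[-0.021,-0.002,-0.038],[-6.9,-3.2,-13.0],0.55],[[-0.021,-0.002,-0.038],[-6.8,-3.2,-13.0],0.55],[[-0.021,-0.002,-0.038],[-6.7,-3.2,-13.1],0.55],[[-0.021,-0.002,-0.038],[-6.6,-3.2,-13.1],0.55]]
[[[-0.021,-0.002,-0.038],[-6.5,-3.2,-13.2],0.55],[[-0.021,-0.002,-0.038],[-6.4,-3.2,-13.2],0.55],[[-0.021,-0.002,-0.038],[-6.3,-3.1,-13.3],0.55],[[-0.021,-0.002,-0.038],[-6.3,-3.1,-13.3],0.55],[[-0.021,-0.002,-0.038],[-6.2,-3.0,-13.4],0.55]]
[ 0.56196914 -0.15946752  0.40260254]
per row mm 19.009937998556058 deg 0.0
[[[0.0,0.0,0.0],[-9.5,-13.4,9.5],0.55],[[0.0,0.0,0.0],[-9.5,-13.4,9.5],0.55],[[0.0,0.0,0.0],[-9.5,-13.4,9.5],0.55],[[0.0,0.0,0.0],[-9.5,-13.4,9.5],0.55],[[0.0,0.0,0.0],[-9.5,-13.4,9.5],0.55]]
```

```bash
python3 -m inch '[[[0,0,0],[5,-1,-22],0.55],[[0,0,0],[5,-1,-22],0.55],[[0,0,0],[5,0,-23],0.55],[[0,0,0],[4,0,-23],0.55],[[0,0,0],[4,-1,-22],0.55]]' >/dev/null
python3 -m inch '[[[-0.021,-0.002,-0.038],[-7,-3,-13],0.55],[[-0.021,-0.002,-0.038],[-7,-3,-13],0.55],[[-0.021,-0.002,-0.038],[-7,-3,-13],0.55],[[-0.021,-0.002,-0.038],[-7,-3,-13],0.55],[[-0.021,-0.002,-0.038],[-7,-3,-13],0.55]]' >/dev/null
python3 -m inch '[[[-0.021,-0.002,-0.038],[-7,-3,-13],0.55],[[-0.021,-0.002,-0.038],[-7,-3,-13],0.55],[[-0.021,-0.002,-0.038],[-7,-3,-13],0.55],[[-0.021,-0.002,-0.038],[-7,-3,-13],0.55],[[-0.021,-0.002,-0.038],[-7,-3,-13],0.55]]' >/dev/null
python3 -m inch '[[[-0.021,-0.002,-0.038],[-6,-3,-13],0.55],[[-0.021,-0.002,-0.038],[-6,-3,-13],0.55],[[-0.021,-0.002,-0.038],[-6,-3,-13],0.55],[[-0.021,-0.002,-0.038],[-6,-3,-13],0.55],[[-0.021,-0.002,-0.038],[-6,-3,-13],0.55]]'
python3 - <<'E'
from h import *
t=snap('top');s=snap('scene');np.savez('top6.npz',**t);np.savez('scene6.npz',**s)
o=np.hstack([cv2.resize(s['color'][125:225,210:310,::-1],(400,400),interpolation=2),cv2.resize(t['color'][135:215,240:320,::-1],(400,400),interpolation=2)]);cv2.imwrite('pics/c7.png',o)
st=bot.sense();R0=rot(st['orientation']).as_matrix();p=st['tcp_pos'];print(st['qpos'].round(2))
R1=pose(152.7,30,62.7);plan(np.array([.562,-.1595,.4026]),R1,1,.55)
E
```

```text
clock: 12.7
tcp_pos: [0.5363, -0.0701, 0.4172]
orientation: [0.252, 0.226, 0.939, -0.06]
contact_force: [-0.5, 0.5, -0.1]
grip_width: 0.0469
grasp_force: 0.0
[ 0.28  0.06 -0.44  2.1   0.58  0.63  0.53]
per row mm 18.728586240319117 deg 0.04906585850334398
[[[0.0,0.001,-0.0],[-9.3,-13.5,9.1],0.55],[[0.0,0.001,-0.0],[-9.3,-13.5,9.1],0.55],[[0.0,0.001,-0.0],[-9.4,-13.4,9.1],0.55],[[0.0,0.001,-0.0],[-9.4,-13.4,9.1],0.55],[[0.0,0.001,-0.0],[-9.4,-13.4,9.1],0.55]]
```

View pics/c7.png

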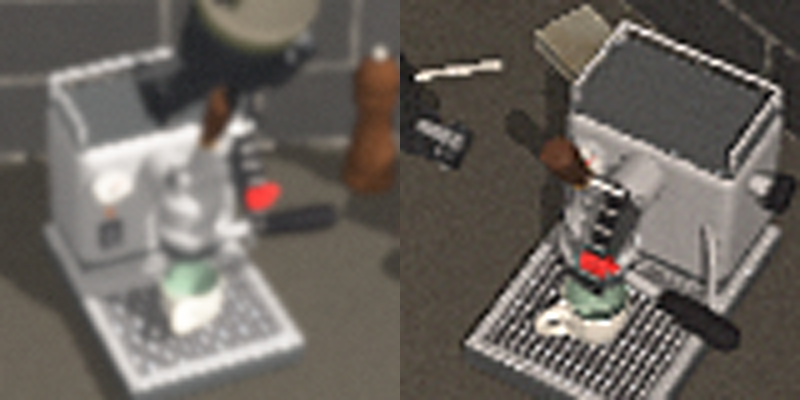

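The cup stands upright on the grid: scene crop (193,290), top crop (597,310). The gripper is clear and the lever is still up, with its handle at scene crop (215,118). Now I'll measure the cup's centring and go to the lever.

```bash
python3 -m inch '[[[0,0,0],[-9,-13,9],0.55],[[0,0,0],[-9,-13,9],0.55],[[0,0,0],[-9,-13,9],0.55],[[0,0,0],[-10,-14,9],0.55],[[0,0,0],[-10,-14,9],0.55]]'
python3 - <<'E'
from h import *
s=dict(np.load('scene6.npz'));t=dict(np.load('top6.npz'))
X=np.array([.8886,-.4587]);Y=np.array([.4587,.8886])
for S,b in((s,(248,186,270,206)),(t,(268,186,292,202))):
    c=S['color'].astype(int);m=np.zeros(c.shape[:2],bool);m[b[1]:b[3],b[0]:b[2]]=1
    g=big(m&(c[...,1]-c[...,0]>10));q=cast(S,np.argwhere(g)[:,::-1],.085)[:,:2];q=np.c_[q@X,q@Y]*1e3
    print('green in X,Y (exp spot 685,116)',len(q),q.mean(0),q.min(0),q.max(0))
f=lambda x,y:(210+x/4-.4,125+y/4-.4)
q=cast(s,[f(133,387),f(302,340),f(46,232)],.035)[:,:2];print('FL FR BL in X,Y',np.c_[q@X,q@Y]*1e3)
# brown handle of the lever, both views (frames where it is free)
u=[]
for n,b in(('scene0',(250,140,275,165)),('top6',(262,155,285,178))):
    S=dict(np.load(n+'.npz'));c=S['color'].astype(int);m=np.zeros(c.shape[:2],bool);m[b[1]:b[3],b[0]:b[2]]=1
    g=big(m&(c[...,0]-c[...,2]>25)&(c[...,0]<190));u.append((S,np.argwhere(g).mean(0)[::-1]));print(u[-1][1],g.sum())
P,e=tri(u[0][0],u[0][1],u[1][0],u[1][1]);print('brown',P,e,P[:2]@X,P[:2]@Y)
E
```

```text
clock: 13.3
tcp_pos: [0.5623, -0.1588, 0.3999]
orientation: [0.251, 0.228, 0.939, -0.06]
contact_force: [0.3, 0.6, 0.1]
grip_width: 0.047
grasp_force: 0.0
green in X,Y (exp spot 685,116) 92 [683.6552264  116.93390719] [661.27098453  93.01076388] [708.16020427 141.81929871]
green in X,Y (exp spot 685,116) 50 [677.88648161 115.14385691] [658.70565608  95.06577281] [704.24736843 142.21315805]
FL FR BL in X,Y [[613.98542469 202.07527533]
 [612.06443302  29.58353483]
 [856.63578104 202.90178169]]
[264.48958333 153.30208333] 96
[272.67741935 166.79032258] 62
brown [ 0.60422782 -0.17946617  0.32159144] 0.001917957748145906 0.6192379767516284 0.11768565978639065
```

Run:
```python
from h import *
plan(np.array([.607,-.182,.315]),pose(152.7,30,62.7),1,.55)
```

```text
per row mm 19.731165855781427 deg 0.017798764725213884
[[[0.0,-0.0,0.0],[-0.2,-0.1,19.7],0.55],[[0.0,-0.0,0.0],[-0.2,-0.0,19.7],0.55],[[0.0,-0.0,0.0],[-0.2,-0.0,19.7],0.55],[[0.0,-0.0,0.0],[-0.2,-0.0,19.7],0.55],[[0.0,-0.0,0.0],[-0.2,-0.0,19.7],0.55]]
```

```bash
python3 -m inch '[[[0,0,0],[0,0,20],0.55],[[0,0,0],[0,0,20],0.55],[[0,0,0],[0,0,20],0.55],[[0,0,0],[0,0,20],0.55],[[0,0,0],[0,0,18],0.55]]'
python3 -m inch '[[[0,0,0],[0,0,0],0.4],[[0,0,0],[0,0,0],0.3],[[0,0,0],[0,0,0],0.2],[[0,0,0],[0,0,0],0.1],[[0,0,0],[0,0,0],0]]' 30
python3 -m inch '[[[0,0,0],[0,0,0],0],[[0,0,0],[0,0,0],0],[[0,0,0],[0,0,0],0],[[0,0,0],[0,0,0],0],[[0,0,0],[0,0,0],0]]' 60
```

```text
clock: 13.8
tcp_pos: [0.6061, -0.1805, 0.3141]
orientation: [0.251, 0.228, 0.939, -0.06]
contact_force: [-0.1, -0.2, 0.6]
grip_width: 0.0469
grasp_force: 0.0
clock: 14.3
tcp_pos: [0.606, -0.1788, 0.3145]
orientation: [0.251, 0.226, 0.939, -0.059]
contact_force: [13.4, -0.1, -21.5]
grip_width: 0.0265
grasp_force: 32.0
clock: 14.8
tcp_pos: [0.606, -0.1788, 0.3145]
orientation: [0.251, 0.226, 0.939, -0.059]
contact_force: [14.0, 0.7, -20.1]
grip_width: 0.0261
grasp_force: 61.1
```

```bash
cat >> h.py <<'E'
X3=np.array([.8886,-.4587,0]);Y3=np.array([.4587,.8886,0]);Z3=np.array([0,0,1.]);PV=.685*X3+.116*Y3+.208*Z3
def ang():
    st=bot.sense();v=st['tcp_pos']-PV;x,z=-(v@X3),v[2];return np.degrees(np.arctan2(x,z)),np.hypot(x,z),v@Y3,st
def arc(dth,calls,k=.75):
    a,r,_,st=ang();M=rot(st['orientation']).as_matrix();N=5*calls;a=np.radians(a)
    f=lambda t:PV+r*(-np.sin(a+t)*X3+np.cos(a+t)*Z3)
    w=M.T@(-Y3*dth*k/N)
    for c in range(calls):
        o=[]
        for i in range(5):
            n=c*5+i;d=f(dth*(n+1)/N)-f(dth*n/N);o.append([w.round(3).tolist(),(M.T@d*1e3).round(1).tolist(),0]);M=M@R.from_rotvec(w).as_matrix()
        print(json.dumps(o,separators=(',',':')))
E
python3 - <<'E'
from h import *
print(ang()[:3]);arc(.62,3)
E
```

```text
(np.float64(31.19294599866667), np.float64(0.12448929996124812), np.float64(0.003055661663170936))
[[[0.0,-0.031,-0.0],[5.1,0.0,0.2],0],[[0.0,-0.031,-0.0],[5.1,0.0,0.3],0],[[0.0,-0.031,-0.0],[5.1,0.0,0.3],0],[[0.0,-0.031,-0.0],[5.1,0.0,0.4],0],[[0.0,-0.031,-0.0],[5.1,0.0,0.4],0]]
[[[0.0,-0.031,-0.0],[5.1,0.0,0.5],0],[[0.0,-0.031,-0.0],[5.1,0.0,0.5],0],[[0.0,-0.031,-0.0],[5.1,0.0,0.6],0],[[0.0,-0.031,-0.0],[5.1,0.0,0.6],0],[[0.0,-0.031,-0.0],[5.1,0.0,0.7],0]]
[[[0.0,-0.031,-0.0],[5.1,0.0,0.8],0],[[0.0,-0.031,-0.0],[5.1,0.0,0.8],0],[[0.0,-0.031,-0.0],[5.1,0.0,0.9],0],[[0.0,-0.031,-0.0],[5.1,0.0,0.9],0],[[0.0,-0.031,-0.0],[5.1,0.0,1.0],0]]
```

Run:
```python
from h import *
arc(.6,3,0)
```

```text
[[[0.0,0.0,0.0],[5.0,0.0,0.2],0],[[0.0,0.0,0.0],[5.0,0.0,0.4],0],[[0.0,0.0,0.0],[4.9,0.0,0.6],0],[[0.0,0.0,0.0],[4.9,0.0,0.8],0],[[0.0,0.0,0.0],[4.9,0.0,1.0],0]]
[[[0.0,0.0,0.0],[4.8,0.0,1.2],0],[[0.0,0.0,0.0],[4.8,0.0,1.4],0],[[0.0,0.0,0.0],[4.7,0.0,1.6],0],[[0.0,0.0,0.0],[4.7,0.0,1.8],0],[[0.0,0.0,0.0],[4.6,0.0,2.0],0]]
[[[0.0,0.0,0.0],[4.5,0.0,2.1],0],[[0.0,0.0,0.0],[4.4,0.0,2.3],0],[[0.0,0.0,0.0],[4.3,0.0,2.5],0],[[0.0,0.0,0.0],[4.2,-0.0,2.7],0],[[0.0,0.0,0.0],[4.1,-0.0,2.8],0]]
```

```bash
python3 -m inch '[[[0,0,0],[5,0,0],0],[[0,0,0],[5,0,0.5],0],[[0,0,0],[5,0,0.5],0],[[0,0,0],[5,0,1],0],[[0,0,0],[5,0,1],0]]'
python3 -c "from h import *;print(ang()[:3])"
python3 -m inch '[[[0,0,0],[5,0,1],0],[[0,0,0],[5,0,1.5],0],[[0,0,0],[5,0,1.5],0],[[0,0,0],[4.5,0,2],0],[[0,0,0],[4.5,0,2],0]]'
python3 - <<'E'
from h import *
print(ang()[:3]);t=snap('top');s=snap('scene')
o=np.hstack([cv2.resize(s['color'][135:195,240:300,::-1],(400,400),interpolation=2),cv2.resize(t['color'][155:215,250:310,::-1],(400,400),interpolation=2)]);cv2.imwrite('pics/c8.png',o)
E
```

```text
clock: 15.3
tcp_pos: [0.5907, -0.1707, 0.3028]
orientation: [0.254, 0.227, 0.938, -0.059]
contact_force: [13.2, -2.9, -4.2]
grip_width: 0.0261
grasp_force: 63.3
(np.float64(40.78187564478099), np.float64(0.12520100942037427), np.float64(0.0032576674551877474))
clock: 15.8
tcp_pos: [0.5753, -0.1627, 0.2854]
orientation: [0.255, 0.227, 0.938, -0.059]
contact_force: [-1.9, 2.8, 13.8]
grip_width: 0.0261
grasp_force: 60.8
(np.float64(52.02142415151663), np.float64(0.1257285445431834), np.float64(0.0032968646456563375))
```

View pics/c8.png

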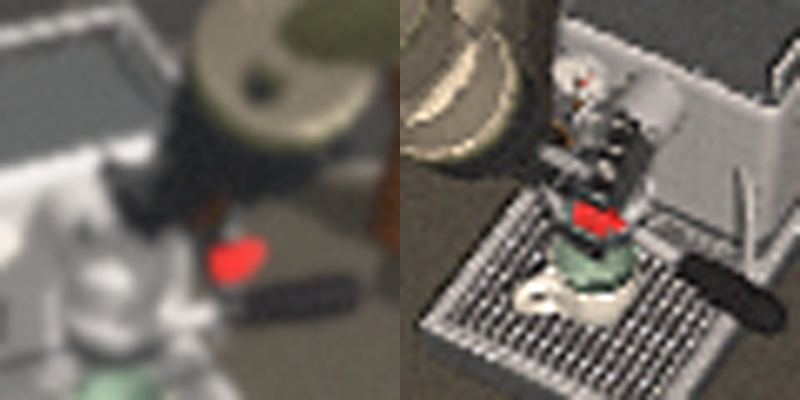

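The cup and marker have not moved: red is at top crop (600,218) and scene crop (238,260). The gripper holds the lever at about 0.36 rad. I'll carry on along the arc to about 0.7 rad.

Run:
```python
from h import *
arc(.33,2,0)
```

```text
[[[0.0,0.0,0.0],[3.8,-0.0,1.6],0],[[0.0,0.0,0.0],[3.8,-0.0,1.7],0],[[0.0,0.0,0.0],[3.7,-0.0,1.9],0],[[0.0,0.0,0.0],[3.6,-0.0,2.0],0],[[0.0,0.0,0.0],[3.6,-0.0,2.1],0]]
[[[0.0,0.0,0.0],[3.5,-0.0,2.2],0],[[0.0,0.0,0.0],[3.4,-0.0,2.3],0],[[0.0,0.0,0.0],[3.3,-0.0,2.4],0],[[0.0,0.0,0.0],[3.3,-0.0,2.6],0],[[0.0,0.0,0.0],[3.2,-0.0,2.7],0]]
```

```bash
python3 -m inch '[[[0,0,0],[4,0,1.5],0],[[0,0,0],[4,0,1.5],0],[[0,0,0],[3.5,0,2],0],[[0,0,0],[3.5,0,2],0],[[0,0,0],[3.5,0,2],0]]'
python3 -m inch '[[[0,0,0],[3.5,0,2],0],[[0,0,0],[3.5,0,2.5],0],[[0,0,0],[3.5,0,2.5],0],[[0,0,0],[3,0,2.5],0],[[0,0,0],[3,0,2.5],0]]'
python3 - <<'E'
from h import *
print(ang()[:3]);t=snap('top');s=snap('scene');np.savez('top8.npz',**t);np.savez('scene8.npz',**s)
o=np.hstack([cv2.resize(s['color'][150:190,255:295,::-1],(400,400),interpolation=2),cv2.resize(t['color'][165:205,260:300,::-1],(400,400),interpolation=2)]);cv2.imwrite('pics/c9.png',o)
def proj(S,P):
    q=(P-S['eye'])@rot(S['rotation']).as_matrix();return np.array([S['cx']+S['fx']*q[0]/-q[2],S['cy']-S['fy']*q[1]/-q[2]])
for th in (.6,.7,.8):
    a=np.radians(30)+th;P=PV+.082*(-np.sin(a)*X3+np.cos(a)*Z3)-.034*Y3
    print(th,((proj(s,P)-[255,150])*10+5).round(),((proj(t,P)-[260,165])*10+5).round())
E
```

```text
clock: 16.4
tcp_pos: [0.5647, -0.1572, 0.2679]
orientation: [0.255, 0.227, 0.938, -0.059]
contact_force: [-2.3, 4.1, 11.5]
grip_width: 0.0259
grasp_force: 57.7
clock: 16.9
tcp_pos: [0.5566, -0.153, 0.2486]
orientation: [0.254, 0.226, 0.938, -0.059]
contact_force: [-6.2, 5.9, 14.2]
grip_width: 0.0257
grasp_force: 57.3
(np.float64(71.32458708298478), np.float64(0.126911550687471), np.float64(0.0033500625465024414))
0.6 [198. 207.] [196. 206.]
0.7 [201. 229.] [191. 223.]
0.8 [203. 250.] [187. 240.]
```

View pics/c9.png

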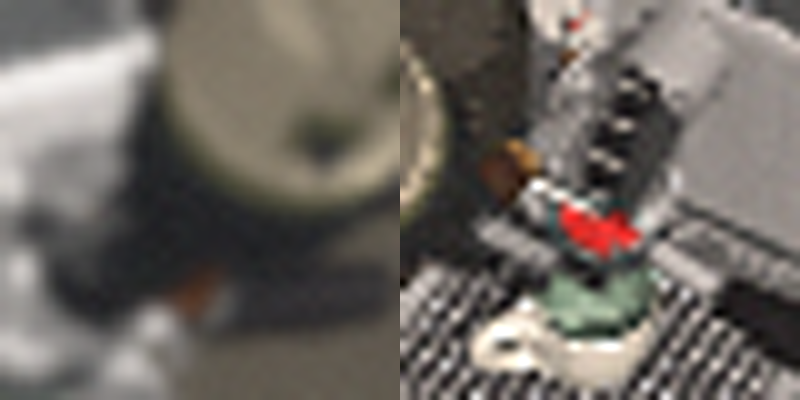

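The scene view is hidden by the arm. The top crop shows red at (597,228), with a whitish bar reaching its upper-left edge (545,195). I'll compare frames to locate the pointer.

Run:
```python
from h import *
a=dict(np.load('top1.npz'))['color'].astype(int);b=dict(np.load('top6.npz'))['color'].astype(int);c=dict(np.load('top8.npz'))['color'].astype(int)
for n,i in(('before',b),('now',c)):
    print(n)
    for y in range(179,194):print(y,' '.join('%02x%02x%02x'%tuple(i[y,x]) for x in range(271,288)))
```

```text
before
179 49413a 56524f 8f8b85 a8a29d b8afaa 7b7670 67645d 706a66 383535 1d191d 1e1b1d 221f1f 383534 3c3d39 45413f 423e3d 5f5a58
180 6d6661 726c67 524f4c b5aea8 c3b8b5 827b77 6c6666 5a5754 a59d93 7c716e 302f2f 1d1b1d 424040 3d393a 413f3f 3b363b 706e66
181 6a6461 7c7773 666260 7c7675 c8bbb7 8b807e 75736c 46423f 262522 605858 b0a498 5a534e 373433 41403d 3f3f3c 6c6665 908a84
182 635f5c 928a86 746f6b 7d7771 918b88 76716c 7a7572 3b3937 20211f 262226 302d29 333131 3e3d3b 3c3b38 53504c 655e5c c8c4bf
183 5d5554 a59e96 726e6b 56514f 5d5655 5f5b58 7e7974 4e4b4a 1d181a 1c1b1b 1d1b1b 3b3a39 3f3d3a 393634 6f6765 696664 cecbc7
184 484744 ada3a1 9d9592 5e5e59 585553 585f5c 2e3d3a 535655 a39f97 736f6a 36312f 3b3e35 393a37 5d5956 837d79 938c88 a49c96
185 5e5b57 7c7470 c4bbb4 78746e 4c5453 974b49 8b2b29 42211f 172825 4c5858 2a3333 313933 454645 898380 aaa19c c3bcb6 7d7572
186 524b4a 363032 a49d97 7f7f79 5f6d6a e8423f fc3c37 fb3936 a82d29 3e2322 831f1b 682f2d 686966 cdc8c2 d3cbc5 afa5a0 9d9690
187 221e21 252222 7c7371 a7a39c 6e716c ed413f e7312c e23a37 e33a36 fb4340 d7302b 98201f a8948f d1cdc6 bdb4ae 
[... 1900 characters left out ...]
0 4c3636 cf2d24 e0332c d73030 ec3835 e53532 f82d2a cd3934 a18c86 5c5c5c 232325 a69d98
189 a39c98 9f9891 a39e96 716e6d 484a4b 4b5450 72514e 9e302b d82c29 e73330 a15b55 c74c48 c28f89 736b6b 8d8986 b8aca7 756d6b
190 7c7873 a29a94 857f7e a8a39f 817b79 302f2f 41423f 7d817a 83645e 943b37 736a67 474d49 464748 494746 b8afac c7bfb7 c7bbb6
191 534f4f 484344 6b6563 837d7a 595553 353033 181816 1d1b20 444441 3f3f3f 424442 3b3f3f 353037 51544a 756f6b aea49f c6bdb8
192 33322f 2b2929 464647 3e3a3c 626a5b 505a4d 46423e 3b3938 211f1d 343335 606358 5a6158 6a7b6a 5c6c5a a6b8ab 787971 a09792
193 1b1717 22201e 2a2627 2e2c2e 7a8d75 8ca288 7a8975 393f35 150f14 444841 81907c 83947d 72836e 5b6757 6c6e61 d8d3d1 5e5a5c
```

```bash
python3 -m inch '[[[0,0,0],[1.2,0,1.6],0],[[0,0,0],[1.2,0,1.6],0],[[0,0,0],[1.2,0,1.6],0],[[0,0,0],[1.2,0,1.6],0],[[0,0,0],[0,0,0],0]]'
python3 - <<'E'
from h import *
print(ang()[:3]);t=snap('top');np.savez('top9.npz',**t);c=t['color'].astype(int)
for y in range(182,192):print(y,' '.join('%02x%02x%02x'%tuple(c[y,x]) for x in range(271,286)))
def proj(S,P):
    q=(P-S['eye'])@rot(S['rotation']).as_matrix();return np.array([S['cx']+S['fx']*q[0]/-q[2],S['cy']-S['fy']*q[1]/-q[2]])
for r in(.075,.079,.082):
  for th in (.6,.7,.8):
    a=np.radians(30)+th;print(r,th,[proj(t,PV+r*(-np.sin(a)*X3+np.cos(a)*Z3)+y*Y3).round(1).tolist() for y in(-.024,-.034,-.053)])
E
```

```text
clock: 17.5
tcp_pos: [0.5543, -0.1518, 0.2397]
orientation: [0.253, 0.226, 0.939, -0.059]
contact_force: [-13.5, 9.7, 16.2]
grip_width: 0.0256
grasp_force: 57.0
(np.float64(75.50636241037186), np.float64(0.1268248526873501), np.float64(0.003382237166605788))
182 442e1d 674522 a49281 6f6761 8e8683 797470 797474 3b3739 1f1d1d 26221f 2e282a 353233 3e383a 393736 50494a
183 392413 89592e 654c3b 4b4946 55504f 5a5855 817a73 4b4844 262222 1b181c 222222 3a3738 42413d 33322f 6f6a66
184 3b2417 bba89b e2d5c6 7f7a74 4e4d49 504f50 2c3234 4d4e4e 9d9790 79756e 303130 383935 393a37 5b5655 7d7772
185 3c251b 756f6d beb8af f2eae4 f2ebdd 99776d 7f1817 431311 19221e 545b55 2b3033 2c3331 404041 8b847e a39c96
186 191411 3a3d36 a09a92 7e7c76 7c7e79 e2d0c8 ffffff cea39b 912423 412222 80211c 662e2e 676b66 c9c3be d3cac5
187 211d22 302e2d 77706c 9f9796 686664 e53d39 e45952 d5b8ac b86a62 f43a36 da3632 971e1d a7928e cdcbc3 b2aba7
188 b8b0a8 62615d 41423c 4f524d 535b58 b33a35 db2420 dd3632 dd332f ee3732 e2322e fc322e cd3b36 a18b87 64625f
189 69625f 807a78 403d3a 24201f 3f4445 81847f 775954 9f2e29 d82f2c e4332f a05f57 c64b45 c28c8b 7a706d 979290
190 99918c 6f6767 2d292a 2e2d2f 373837 26292a 3f4441 7f847a 85635d 943733 6e6663 474c48 3d3f3e 474646 bab2ae
191 a09995 9e9a93 817d79 7c7775 4f504e 2c2829 14161b 141919 43413e 3c3e40 444748 434245 3a3639 53544c 736d67
0.075 0.6 [[277.6, 183.4], [279.8, 184.5], [284.1, 186.4]]
0.075 0.7 [[277.2, 185.0], [279.4, 186.1], [283.6, 188.0]]
0.075 0.8 [[276.8, 186.6], [279.1, 187.6], [283.3, 189.5]]
0.079 0.6 [[277.2, 183.8], [279.4, 184.8], [283.6, 186.8]]
0.079 0.7 [[276.7, 185.5], [278.9, 186.5], [283.2, 188.5]]
0.079 0.8 [[276.4, 187.1], [278.6, 188.1], [282.8, 190.1]]
0.082 0.6 [[276.8, 184.0], [279.1, 185.1], [283.3, 187.0]]
0.082 0.7 [[276.4, 185.8], [278.6, 186.8], [282.8, 188.8]]
0.082 0.8 [[276.0, 187.4], [278.2, 188.5], [282.4, 190.4]]
```

```bash
python3 -m inch '[[[0,0,0],[1,0,1.5],0],[[0,0,0],[1,0,1.5],0],[[0,0,0],[1,0,1.5],0],[[0,0,0],[0,0,0],0],[[0,0,0],[0,0,0],0]]'
python3 - <<'E'
from h import *
print(ang()[:3]);t=snap('top');s=snap('scene');c=t['color'].astype(int)
for y in range(183,192):print(y,' '.join('%02x%02x%02x'%tuple(c[y,x]) for x in range(271,286)))
o=np.hstack([cv2.resize(s['color'][140:210,230:300,::-1],(400,400),interpolation=2),cv2.resize(t['color'][172:202,264:294,::-1],(400,400),interpolation=2)]);cv2.imwrite('pics/c10.png',o)
E
```

```text
clock: 18.05
tcp_pos: [0.5531, -0.1512, 0.2339]
orientation: [0.252, 0.226, 0.939, -0.058]
contact_force: [-17.4, 11.6, 16.0]
grip_width: 0.0257
grasp_force: 56.5
(np.float64(78.20982345784236), np.float64(0.12687002816744114), np.float64(0.003390859271559965))
183 452821 e49d52 977554 54514e 565152 605d5b 807b73 4f484a 292526 1f2220 201b1b 3c3b3a 3a3838 393632 736b67
184 3b271b 855f38 62503d 4c4b49 52514e 565956 323939 434b47 9d9892 78736e 2f2d28 3a3b37 3c3c38 625e5e 7e7a72
185 392315 a8a6a4 ffffff a7a29a 444345 8e3c3a 8b2021 421e1b 142120 4b5451 2b3734 303837 454846 89837f a69d99
186 291513 3b3a38 a89f97 d5c9bd ffffff dcb9a9 b33b37 ed2522 a41e1f 3b1f21 842320 632a2a 666663 c7c4bc d4cbc6
187 262021 2b2a28 78726f a09b95 655d58 c6aa9f ffffff f1e5d5 e46a61 f33530 d4302e 952220 a5958e d0ccc6 bbb5b0
188 b4ada5 615c5a 41403c 50514a 4b4e4d b33635 ac3735 cd7870 d94841 ef3535 e5352e f72823 ca332d a28d8a 5e5e5b
189 6f6767 292926 31322f 232524 333935 7f7e75 795853 a22e2c d42b25 e32a23 9e5c58 c94c47 c4918b 7a7170 908a8a
190 262224 908b87 57544f 2c2a2e 373336 2a2c2b 3e3f41 7c7e79 866661 933b35 716968 474944 404343 4a484b b5aea9
191 87817c 6d6a66 363336 3b3c3e 3b373c 262427 1c1b1b 1f2120 444340 403c3c 3e423e 414340 373637 51524c 726c65
```

View pics/c10.png

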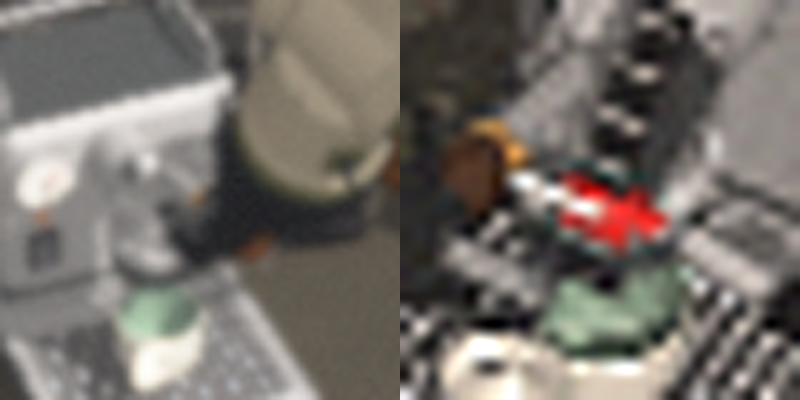

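The white pointer lies across the middle of the red marker: top crop pointer tip (585,205), red from (560,180) to (665,235). The cup stands undisturbed on the grid. I'll nudge about 1.5 mm further, to allow for the clip's visible upper face, and check.

```bash
python3 -m inch '[[[0,0,0],[0.8,0,1.4],0],[[0,0,0],[0,0,0],0],[[0,0,0],[0,0,0],0],[[0,0,0],[0,0,0],0],[[0,0,0],[0,0,0],0]]'
python3 - <<'E'
from h import *
print(ang()[:3]);t=snap('top');c=t['color'].astype(int)
for y in range(184,191):print(y,' '.join('%02x%02x%02x'%tuple(c[y,x]) for x in range(272,284)))
E
```

```text
clock: 18.65
tcp_pos: [0.5528, -0.151, 0.2322]
orientation: [0.252, 0.226, 0.939, -0.058]
contact_force: [-18.6, 12.5, 17.3]
grip_width: 0.0257
grasp_force: 56.5
(np.float64(79.00838224525467), np.float64(0.12684347035691065), np.float64(0.003416719791951621))
184 826339 655440 4e4946 4e4c4c 555c59 333b3c 4d5351 9e9a94 7a7471 312c2f 3b3a3b 3b3d3a
185 e3dad6 fff6ea 8d8882 4c514b 904440 88241f 391617 172627 4e5957 2d3736 353c38 424444
186 474341 948e86 ffffff f2efe2 e06c63 f42923 f9302e a92a25 382221 82221f 652c2c 676865
187 2d302e 746c6b a29c99 857c78 e2cec9 e3d4c8 cb6b61 db342d f2312c d32c2b 97231f a79591
188 5e5d53 44403f 504e4a 515453 b33e3a da4943 fff2f3 e88180 eb332e e53531 f82c28 cc3935
189 32302d 312d2d 232226 393a39 7c7a75 7a564f 9e3c37 d62d28 e32b24 a05a56 c84d49 c5928d
190 7f7974 6a665f 474341 2e2e2c 272a24 3d3e3b 7f8078 84635c 923734 6e6561 424543 444446
```

```bash
python3 -c "
from cell import bot
print(bot.close_job())"
```

```text
the job is handed in; nothing more can be done
None
```

The job is handed in but gave no verdict; in the last pictures the cup stood upright on the drip grid, about 3 mm from the spout's axis by my measurement, and the gripper held the lever with its pointer over the middle of the red marker.

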